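# Stand the washed tub lids on edge in the lid rack

## Robot

A 6-joint arm with a two-finger parallel gripper is mounted at the origin on the work surface. World frame = base frame: x ahead of the robot, y to its left, z up, the work surface at z = 0. Lengths are in mm, angles in rad, forces in N, time in s.
With the tool pointing down it reaches from about 275 to 750 mm from the base axis. Payload 10.2 kg.
Tool frame: the origin (TCP) lies midway between the tips of the shut fingers; the grasp point (between the pads) lies grasp_offset behind it (grasp_offset is the distance from the TCP to the grasp point, in mm); x points along the fingers, z is the direction in which the jaws open and shut, and the axes are right-handed (so a half turn about x gives the same grasp; the last joint's range is limited). The gripper opens to 85 mm and grips with 20 to 120 N. Pads are 22 mm wide; open, the fingers measure 114 mm over their backs; the gripper's body (76 mm by 85 mm) begins 54 mm behind the grasp point. The pads swing forward as they close: fully open they stand 13 mm farther back than shut.
Start: joints at [1.096, 0.313, 1.498, -0, 1.331, -0.223], TCP at [130.815, 508.447, 231.294] pointing down, gripper open.
Joint ranges: [-2.94, 2.94], [-0.97, 2.17], [0.19, 2.56], [-1.23, 4.37], [0.02, 3.11], [-2.88, 2.88]. Speed limits (rad/s): [2.39, 2.39, 3.01, 3.14, 3.14, 3.14].

## Interface

Orientations are given as a unit quaternion [w, x, y, z].
In Python, from rig import sense, capture, calibration, finish_job, grasp_offset gives the robot as it stands.
- The arm moves only by the shell command python3 -m jog 'ROWS' [FORCE]. ROWS is JSON, a list of rows, each an object with "linear": the shift along the tool's x, y, z scaled (see below), a list of three; "rotation": the turn, a rotation vector about the tool's x, y, z scaled (see below), a list of three; "grip": the finger opening in mm, from 0 to 85.4. A call has 1 to 20 rows; each row is the pose to reach, as a shift and turn from the pose measured when the call began, along the tool's axes at that moment; what a row does not reach only later rows make up. The controller multiplies each number of a shift by 0.3 m and each number of a turn by 0.5 rad. A row lasts 1/12 s, in which the tool goes at most 41.7 mm and 7.16 degrees, less where a joint would pass 70% of its speed; a pose out of reach is approached as far as the arm can. A call with a number of a shift or a turn outside -1 to 1 is refused whole. A call with a gripper value outside its range is refused whole. The fingers move at their own pace and stop on an object; FORCE is the grip in N (left out, the last holds). Time passes only in rows, so rows that repeat a pose let the fingers close. It gives the time, the measured TCP pose, the force and the opening at its end, in the units of the state.
- sense(): the state, without advancing time (a new reading comes with each control period).
- capture(name): name is "scene" or "top" or "wrist"; returns (picture, depth): 384x512x3 uint8, red, green, blue; 384x512 float32, mm along the optical axis (not along the pixel's ray), 0 where there is no reading.
- calibration(name): a dict with "intrinsics" (3x3 intrinsics, pixels), "dist" ([k1, k2, p1, p2, k3] as OpenCV has them; the pictures are not rectified), "world_from_camera" (4x4, takes a point from camera to world coordinates). Camera axes: x right, y up, looking along -z (the intrinsics and any distortion apply to the point x, -y, -z); pixel columns grow to the right and rows downward; lengths in mm; the calibration is good to about 2 mm. A picture is of the moment at which its call begins: read the wrist's pose just before it. calibration takes no time and is no camera call; for the wrist camera it gives the pose at the moment of the call.
- finish_job(): hands the job in, once; it reports no verdict.
The state is a dict: "time_s": time; "joints": joint angles; "dq": joint speeds; "tau": joint torques, N m; "eef_pos": TCP position; "ee_rot": TCP orientation; "force": force on the tool from outside, world axes, zero at the start; "wrist_torque": the same for the moment, N m; "grip_width": opening from 0.0 (shut) to 1.0 (fully open).
Only numpy, scipy, OpenCV 4.12 (cv2) and the standard library are available. Lean on these libraries where they do the work, as an engineer would, in place of code of your own. Each camera call takes 0.05 s, during which the arm holds its last target.

## Task

Two washed tub lids are leaning on the draining stands. Stand each one upright on its long edge in the wooden lid rack, right down on the slot's floor and about centred along the slot: the larger lid in the slot at the rack's tallest end (nearest the robot), the smaller in the slot at its lowest end. Let go of them, and leave the lid already stored in the middle slot and the other things on the counter where they are.

Things in the scene. Friction and masses are not known exactly. Their poses are not given: they have to be found in the camera images.
- large_lid_centre (a point): centre of the larger lid, a flat white plastic tub lid with grey rim, 190 mm long, 120 high, 10 thick all over, about 0.14 kg. Axes: x through its thickness, y along its length, z from lower to upper long edge. At the start it leans 22 deg from vertical on a stand, upper edge towards the robot; both faces are free over the middle 86 mm of that edge, for fingers from above
- small_lid_centre (a point): centre of the smaller lid, a flat white plastic tub lid with grey rim, 140 mm long, 100 high, 10 thick all over, about 0.14 kg. Axes: x through its thickness, y along its length, z from lower to upper long edge. At the start it leans 22 deg from vertical on a stand, upper edge towards the robot; both faces are free over the middle 86 mm of that edge, for fingers from above
- large_lid: the larger lid as a whole; origin and axes as its centre point
- small_lid: the smaller lid as a whole; origin and axes as its centre point
- slot_large (a point): middle of the floor of the larger lid's slot (at the tall end, nearest the robot) of the fixed wooden rack, 15 mm above the table. x across the slot, away from the robot; y along it; z up. Slot 20 mm wide, 210 long, open on top and at both ends; wall on the robot's side 70 mm above this floor, other wall 60. Rack 180 (x) x 210 mm, 3 parallel slots 60 mm apart, the middle one taken
- slot_small (a point): middle of the floor of the smaller lid's slot (at the low end, farthest from the robot) of the fixed wooden rack, 15 mm above the table. x across the slot, away from the robot; y along it; z up. Slot 20 mm wide, 210 long, open on top and at both ends; wall on the robot's side 50 mm above this floor, other wall 50. Rack 180 (x) x 210 mm, 3 parallel slots 60 mm apart, the middle one taken
- stored_lid_centre (a point): centre of a lid of the same kind, 160 x 110 x 10 mm, loose, already standing in the rack's middle slot; its top is 125 mm above the table; leave it there
- stand_a_ledge (a point): middle of the ledge, 24 mm above the table, of the fixed steel stand (base 120 x 140 mm) that carries the larger lid. x away from the robot, y along the ledge, z up. On the robot's side of the lid two posts, 14 mm wide, 50 mm either side of the middle, reach 70 mm up along it; in front is an 11 mm lip with 3 mm play: draw the lid out along its own plane
- stand_b_ledge (a point): middle of the ledge, 24 mm above the table, of the fixed steel stand (base 120 x 140 mm) that carries the smaller lid. x away from the robot, y along the ledge, z up. On the robot's side of the lid two posts, 14 mm wide, 50 mm either side of the middle, reach 70 mm up along it; in front is an 11 mm lip with 3 mm play: draw the lid out along its own plane
- turner: steel and dark-handled turner (flat scraper), 200 mm long, lying near the robot; origin at its underside; leave it alone
- spoon: spoon, 170 mm long, lying near the robot; origin at its underside; leave it alone
- bowl: steel bowl, 124 mm across, 55 mm high, beyond the rack and stands; origin at its underside; leave it alone
- mug: white mug, 76 mm across, 85 mm high; origin at its underside; leave it alone
- jar: amber jar, 72 mm across, 100 mm high; origin at its underside; leave it alone
- bean_tub: closed yellow food tub with an orange cover, 110 x 150 x 65 mm; origin at its underside; leave it alone
Mind the look-alikes: they are no part of the job. What is shaped like the small_lid but blue, orange or pink is not meant.

How it is judged:
By the outcome, as a careful person would: the job done as asked, in the order asked, and still so for the second after the job is handed in, with the robot touching nothing.
It also fails if it takes over 61 s, if anything falls off the work surface, if the arm or the gripper's body presses on something with over 40 N, if the wrist force passes 120 N, or if a joint passes its speed limit or range.

## Working session

There is one attempt and no reset: what is moved stays moved. The work goes in short steps, Python scripts to look and compute and a shell command to move; the robot and the scene stay as the last step left them, time stands still between calls to the robot, and variables do not carry over. Pictures are saved under pics/ and viewed, and the job is handed in when it is done.

```bash
ls; mkdir -p pics; python3 - <<'E'
from rig import sense,capture,calibration,grasp_offset
import cv2,numpy as np
print(sense()); print(grasp_offset if not callable(grasp_offset) else grasp_offset())
for n in ["scene","top","wrist"]:
    c=calibration(n); print(n,np.round(c["intrinsics"],1).tolist(),c["dist"],np.round(c["world_from_camera"],3).tolist())
    p,d=capture(n); cv2.imwrite(f"pics/{n}0.png",p[...,::-1]); np.savez(f"pics/{n}0.npz",p=p,d=d,W=c["world_from_camera"],K=c["intrinsics"],dist=c["dist"])
    print((d==0).mean())
E
```

```text
pics
{'time_s': 0.0, 'joints': array([ 1.09560418e+00,  3.13453635e-01,  1.49844082e+00,  4.17854482e-05,
        1.33102283e+00, -2.23391403e-01]), 'dq': array([ 0.00018316,  0.0009111 , -0.0023089 , -0.00059318,  0.00038046,
       -0.0005488 ]), 'tau': array([-1.11493631e-03, -4.12267363e+01, -2.59747857e+01, -1.84453438e-04,
        4.16890369e-03, -2.56121012e-05]), 'eef_pos': array([130.67722113, 508.20643652, 230.73182007]), 'ee_rot': array([ 0.558398  , -0.43344044,  0.55925911,  0.43307079]), 'force': array([0.16513448, 0.40654269, 0.44942987]), 'wrist_torque': array([-0.01810948,  0.00208572, -0.03206932]), 'grip_width': 1.0005686113016246}
18.700000000000003
scene [[384.2, 0.0, 254.2], [0.0, 384.2, 190.4], [0.0, 0.0, 1.0]] [-0.09368391  0.          0.          0.          0.        ] [[-0.219, -0.615, 0.758, 1493.819], [0.976, -0.141, 0.167, 43.201], [0.004, 0.776, 0.631, 874.375], [0.0, 0.0, 0.0, 1.0]]
0.0039825439453125
top [[369.1, 0.0, 252.8], [0.0, 369.1, 192.1], [0.0, 0.0, 1.0]] [-0.10900262  0.          0.          0.          0.        ] [[0.008, 0.971, -0.24, 222.512], [-1.0, 0.007, -0.002, -172.934], [-0.001, 0.24, 0.971, 1408.165], [0.0, 0.0, 0.0, 1.0]]
0.0038808186848958335
wrist [[296.3, 0.0, 253.6], [0.0, 296.3, 196.4], [0.0, 0.0, 1.0]] [0.00307267 0.         0.         0.         0.        ] [[0.249, -0.916, -0.313, 49.158], [0.968, 0.236, 0.08, 528.248], [0.0, -0.323, 0.946, 373.134], [0.0, 0.0, 0.0, 1.0]]
0.004079182942708333
```

View pics/scene0.png

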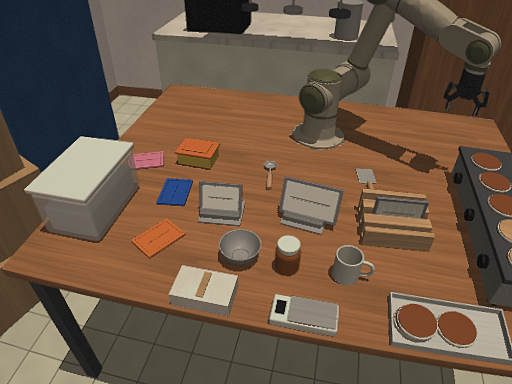

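View pics/top0.png

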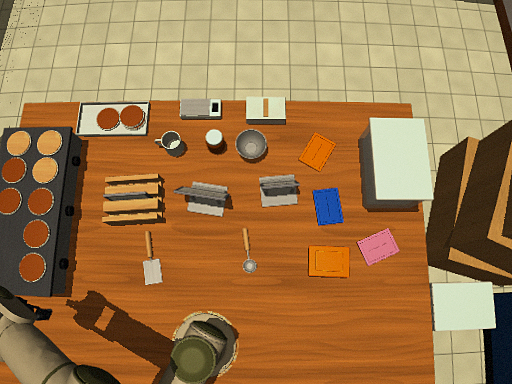

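View pics/wrist0.png

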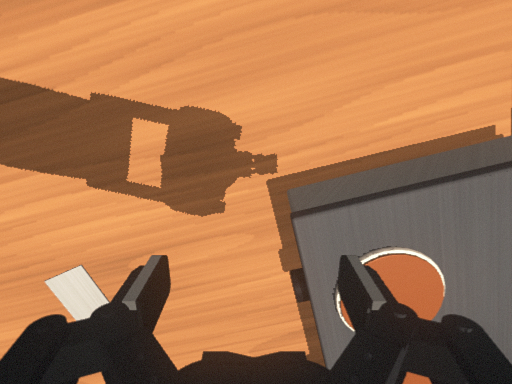

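The top view shows the rack around (132,200), the large lid on stand A around (205,197) and the small lid on stand B around (278,190). Next I'll zoom in and turn the depth into world points.

```bash
cat > h.py <<'E'
import numpy as np,cv2
def load(f):
    z=np.load(f); return z["p"],z["d"],z["W"],z["K"],z["dist"]
def rays(K,dist,uv):
    n=cv2.undistortPoints(np.asarray(uv,float).reshape(-1,1,2),K,dist).reshape(-1,2)
    return np.c_[n[:,0],-n[:,1],-np.ones(len(n))]
def cloud(f):
    p,d,W,K,dist=load(f)
    v,u=np.mgrid[:384,:512]; r=rays(K,dist,np.c_[u.ravel(),v.ravel()])
    P=(r*d.reshape(-1,1))@W[:3,:3].T+W[:3,3]
    return p,d,P.reshape(384,512,3)
def onplane(f,uv,z):
    p,d,W,K,dist=load(f); r=rays(K,dist,uv)@W[:3,:3].T; c=W[:3,3]
    return c+r*((z-c[2])/r[:,2])[:,None]
def project(f,P):
    p,d,W,K,dist=load(f); q=(np.asarray(P,float)-W[:3,3])@W[:3,:3]
    q[:,1:]*=-1
    return cv2.projectPoints(q,np.zeros(3),np.zeros(3),K,dist)[0].reshape(-1,2)
E
python3 - <<'E'
from h import *
for n in ["top","scene"]:
    p,d,P=cloud(f"pics/{n}0.npz"); m=d>0
    # table check
    t=(abs(P[...,2])<15)&m; print(n,"table z",np.percentile(P[t][:,2],[5,50,95]))
p,d,P=cloud("pics/top0.npz")
c=p[160:235,90:310]; cv2.imwrite("pics/topz.png",cv2.resize(c[...,::-1],None,fx=3.6,fy=3.6,interpolation=cv2.INTER_CUBIC))
p,d,P=cloud("pics/scene0.npz")
c=p[160:255,190:440]; cv2.imwrite("pics/scenez.png",cv2.resize(c[...,::-1],None,fx=3.2,fy=3.2,interpolation=cv2.INTER_CUBIC))
E
```

```text
top table z [-5.23499085  0.04104286  7.19299204]
scene table z [-3.8299896   0.37886795  9.0736441 ]
```

View pics/topz.png

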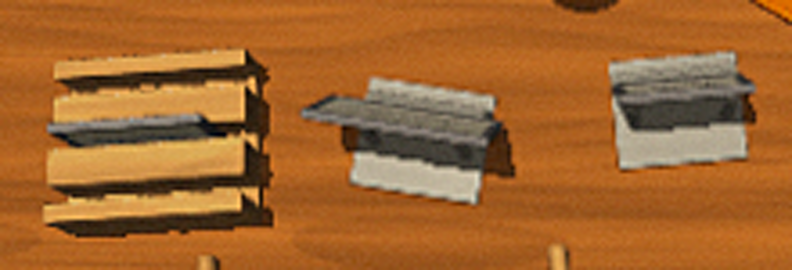

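View pics/scenez.png

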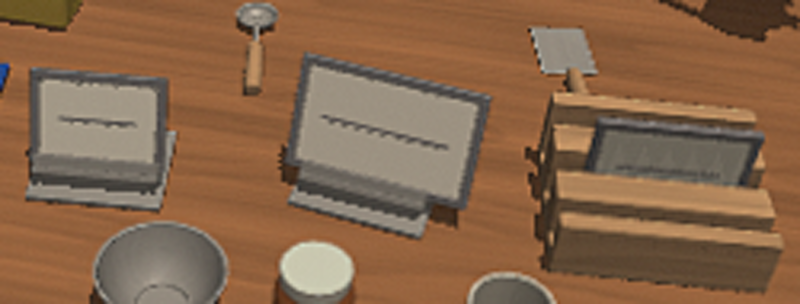

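```bash
python3 - <<'E'
from h import *
from scipy.spatial.transform import Rotation as R
f="pics/top0.npz"; p,d,P=cloud(f)
# heights image of the region
reg=np.s_[160:235,90:310]
Z=P[reg][...,2]; 
# rack: points by zone
from collections import OrderedDict
def stats(u0,u1,v0,v1,zmin,f=f):
    p,d,P=cloud(f); q=P[v0:v1,u0:u1].reshape(-1,3); q=q[q[:,2]>zmin]; return q
for name,b in dict(rack=(98,168,170,230),A=(170,235,175,222),B=(255,302,170,212)).items():
    q=stats(*b,12); print(name,len(q),q.min(0).round(),q.max(0).round())
# scene: lid faces
f2="pics/scene0.npz"; p,d,P=cloud(f2)
W=load(f2)[2]
def fit(u0,u1,v0,v1,name):
    q=P[v0:v1,u0:u1].reshape(-1,3); dd=d[v0:v1,u0:u1].ravel()>0; q=q[dd]
    for i in range(4):
        c=q.mean(0); n=np.linalg.svd(q-c)[2][2]; r=(q-c)@n; q=q[abs(r)<max(2.5*r.std(),1)]
    n=n*np.sign(n[0]); print(name,len(q),"c",c.round(1),"n",n.round(3),"tilt",np.degrees(np.arcsin(n[2])).round(1),"yaw",np.degrees(np.arctan2(n[1],n[0])).round(1),"std",r.std().round(2))
    return c,n
fit(288,335,184,212,"A"); fit(203,238,186,205,"B")
E
```

```text
rack 2702 [ 223. -173.   12.] [ 626.  402. 1408.]
A 602 [ 223. -173.   12.] [ 602.  114. 1408.]
B 409 [ 223. -338.   12.] [ 637. -173. 1408.]
A 1309 c [542.6  18.1  87.5] n [ 0.523  0.161 -0.837] tilt -56.8 yaw 17.1 std 25.75
B 650 c [ 586.  -270.6   79.4] n [0.923 0.09  0.373] tilt 21.9 yaw 5.6 std 2.2
```

```bash
cat >> h.py <<'E'
def fitplane(q,it=8,tol=5):
    # RANSAC-free robust: start with median trimmed
    rng=np.random.default_rng(0); best=None
    for _ in range(300):
        a=q[rng.choice(len(q),3,replace=False)]; n=np.cross(a[1]-a[0],a[2]-a[0]); 
        if np.linalg.norm(n)<1e-6: continue
        n/=np.linalg.norm(n); k=(abs((q-a[0])@n)<tol).sum()
        if best is None or k>best[0]: best=(k,a[0],n)
    _,c,n=best; m=abs((q-c)@n)<tol
    for i in range(it):
        c=q[m].mean(0); n=np.linalg.svd(q[m]-c)[2][2]; m=abs((q-c)@n)<tol
    return c,n*np.sign(n[0]),m
def onpl(f,uv,c,n):
    p,d,W,K,dist=load(f); r=rays(K,dist,uv)@W[:3,:3].T; o=W[:3,3]
    return o+r*(((c-o)@n)/(r@n))[:,None]
E
python3 - <<'E'
from h import *
f2="pics/scene0.npz"; p,d,P=cloud(f2)
def lid(u0,u1,v0,v1,name,L,H):
    box=np.s_[v0:v1,u0:u1]; Q=P[box]; ok=(d[box]>0)&(Q[...,2]>40)
    q=Q[ok]; c,n,m=fitplane(q)
    mask=np.zeros(d.shape,np.uint8); mm=ok&(abs((Q-c)@n)<6); mask[box][mm]=255
    print(name,m.sum(),"c",c.round(1),"n",n.round(3),"tilt",np.degrees(np.arcsin(n[2])).round(1),"yaw",np.degrees(np.arctan2(n[1],n[0])).round(1))
    # in-plane coordinates
    y=np.cross([0,0,1],n); y/=np.linalg.norm(y); z=np.cross(n,y)
    X=Q[mm]; s=np.c_[(X-c)@y,(X-c)@z]
    print(" y range",np.percentile(s[:,0],[0,1,5,95,99,100]).round(1),"z",np.percentile(s[:,1],[0,1,50,99,100]).round(1))
    a=np.percentile(s[:,0],[1,99]).mean(); top=np.percentile(s[:,1],99.3)
    C=c+y*a+z*(top-H/2)-n*5
    print(" centre est",C.round(1),"top mid",(C+z*H/2).round(1),"bottom z",(C-z*H/2)[2].round(1), "ledge expected ~24")
lid(270,345,170,235,"A",190,120); lid(194,248,178,225,"B",140,100)
# rack: top
f="pics/top0.npz"; p,d,P=cloud(f)
box=np.s_[165:235,95:172];Q=P[box];ok=(d[box]>0)&(Q[...,2]>10)&(Q[...,2]<140)
hsv=cv2.cvtColor(p,cv2.COLOR_RGB2HSV)
# wall tops: print z by row at two columns
for u in (115,130,145,155):
    print(u,[(v,int(P[v,u,0]),int(P[v,u,1]),int(P[v,u,2])) for v in range(172,230,2)])
E
```

```text
A 1779 c [548.   18.7  89.3] n [ 0.917 -0.146  0.371] tilt 21.8 yaw -9.0
 y range [-96.3 -93.9 -86.2  82.8  90.2  92. ] z [-54.7 -52.    0.9  50.8  51.6]
 centre est [546.4  17.1  79.2] top mid [524.5  20.6 134.9] bottom z 23.5 ledge expected ~24
B 1032 c [ 585.9 -268.8   80.1] n [0.924 0.093 0.37 ] tilt 21.7 yaw 5.7
 y range [-72.1 -69.7 -63.6  62.8  68.3  69.5] z [-44.4 -42.4   0.4  41.3  42.1]
 centre est [ 584.5 -269.7   70.3] top mid [ 566.1 -271.5  116.8] bottom z 23.9 ledge expected ~24
115 [(172, 649, 389, 0), (174, 641, 389, -1), (176, 614, 362, 63), (178, 605, 360, 65), (180, 596, 358, 69), (182, 594, 365, 48), (184, 592, 374, 25), (186, 587, 377, 15), (188, 565, 356, 67), (190, 558, 356, 65), (192, 550, 355, 65), (194, 529, 332, 122), (196, 222, -172, 1408), (198, 524, 348, 77), (200, 517, 349, 72), (202, 509, 347, 76), (204, 502, 348, 72), (206, 493, 345, 76), (208, 485, 344, 77), (210, 479, 346, 71), (212, 476, 354, 48), (214, 475, 368, 9), (216, 454, 339, 82), (218, 447, 338, 84), (220, 440, 338, 81), (222, 436, 348, 54), (224, 435, 363, 13), (226, 429, 367, 0), (228, 4
[... 1150 characters left out ...]
234, 51), (222, 444, 244, 14), (224, 439, 248, 0), (226, 431, 247, 2), (228, 423, 246, 3)]
155 [(172, 649, 223, 1), (174, 622, 204, 66), (176, 614, 204, 66), (178, 607, 205, 61), (180, 606, 211, 37), (182, 603, 216, 17), (184, 582, 201, 66), (186, 573, 200, 70), (188, 568, 202, 61), (190, 559, 201, 63), (192, 551, 200, 63), (194, 546, 202, 54), (196, 545, 209, 26), (198, 540, 212, 13), (200, 519, 196, 71), (202, 510, 194, 76), (204, 503, 193, 75), (206, 495, 193, 75), (208, 491, 197, 59), (210, 488, 203, 35), (212, 483, 207, 16), (214, 462, 186, 92), (216, 456, 188, 84), (218, 450, 190, 74), (220, 448, 199, 40), (222, 447, 209, 1), (224, 440, 210, -3), (226, 431, 208, 0), (228, 423, 207, 1)]
```

```bash
cat >> h.py <<'E'
from scipy.spatial.transform import Rotation as Rot
def toolR(s): 
    w,x,y,z=s["ee_rot"]; return Rot.from_quat([x,y,z,w]).as_matrix()
def delta(s,Rt,tt):
    R0=toolR(s); l=R0.T@(np.asarray(tt)-s["eef_pos"])/300; r=Rot.from_matrix(R0.T@Rt).as_rotvec()/0.5
    return l.round(4).tolist(),r.round(4).tolist()
E
python3 - <<'E'
from h import *
from rig import *
s=sense(); R0=toolR(s); print(R0.round(3)); 
W=calibration("wrist")["world_from_camera"]
print("cam pos in tool",(R0.T@(W[:3,3]-s["eef_pos"])).round(1)); print("cam axes in tool",(R0.T@W[:3,:3]).round(3))
E
```

```text
[[-0.    -0.968  0.249]
 [-0.001  0.249  0.968]
 [-1.     0.    -0.001]]
cam pos in tool [-142.3   84.    -1.1]
cam axes in tool [[-0.001  0.323 -0.946]
 [-0.     0.946  0.323]
 [ 1.     0.001 -0.001]]
```

```bash
r='{"linear":[-0.06,-0.472,-0.188],"rotation":[0.88,0,0],"grip":85}'; python3 -m jog '[{"linear":[-0.06,-0.47,-0.19],"rotation":[0.88,0,0],"grip":85},{"linear":[-0.06,-0.47,-0.19],"rotation":[0.88,0,0],"grip":85},{"linear":[-0.06,-0.47,-0.19],"rotation":[0.88,0,0],"grip":85},{"linear":[-0.06,-0.47,-0.19],"rotation":[0.88,0,0],"grip":85},{"linear":[-0.06,-0.47,-0.19],"rotation":[0.88,0,0],"grip":85},{"linear":[-0.06,-0.47,-0.19],"rotation":[0.88,0,0],"grip":85}]'
python3 - <<'E'
from h import *
from rig import *
s=sense(); print(s["joints"].round(3)); y=0
Rt=np.array([[0,0,1],[0,1,0],[-1,0,0]],float)
l,r=delta(s,Rt,[500,240,270]); print(l,r)
E
```

```text
time_s: 0.65
eef_pos: [253.9, 417.3, 248.9]
ee_rot: [0.64, -0.3, 0.641, 0.3]
force: [-0.2, 0.7, -0.5]
grip_width: 0.996
[ 0.784  0.219  1.573 -0.     1.35  -0.093]
[-0.0704, -1.0086, 0.0702] [1.7536, -0.0019, 0.001]
```

```bash
python3 -m jog '[{"linear":[-0.04,-0.5,0.035],"rotation":[0.88,0,0],"grip":85},{"linear":[-0.04,-0.5,0.035],"rotation":[0.88,0,0],"grip":85},{"linear":[-0.04,-0.5,0.035],"rotation":[0.88,0,0],"grip":85},{"linear":[-0.04,-0.5,0.035],"rotation":[0.88,0,0],"grip":85},{"linear":[-0.04,-0.5,0.035],"rotation":[0.88,0,0],"grip":85},{"linear":[-0.04,-0.5,0.035],"rotation":[0.88,0,0],"grip":85}]'
python3 - <<'E'
from h import *
from rig import *
s=sense(); print(s["joints"].round(3)); y=0
Rt=np.array([[0,0,1],[0,1,0],[-1,0,0]],float)
l,r=delta(s,Rt,[500,240,270]); print(l,r)
E
```

```text
time_s: 1.15
eef_pos: [376.0, 329.6, 260.5]
ee_rot: [0.69, -0.153, 0.691, 0.153]
force: [-0.4, 0.5, -0.3]
grip_width: 0.994
[ 0.485  0.238  1.52  -0.     1.386  0.048]
[-0.0322, -0.4456, 0.2481] [0.874, -0.0034, 0.0011]
```

```bash
python3 -m jog '[{"linear":[-0.032,-0.446,0.248],"rotation":[0.874,0,0],"grip":85},{"linear":[-0.032,-0.446,0.248],"rotation":[0.874,0,0],"grip":85},{"linear":[-0.032,-0.446,0.248],"rotation":[0.874,0,0],"grip":85},{"linear":[-0.032,-0.446,0.248],"rotation":[0.874,0,0],"grip":85},{"linear":[-0.032,-0.446,0.248],"rotation":[0.874,0,0],"grip":85},{"linear":[-0.032,-0.446,0.248],"rotation":[0.874,0,0],"grip":85},{"linear":[-0.032,-0.446,0.248],"rotation":[0.874,0,0],"grip":85},{"linear":[-0.032,-0.446,0.248],"rotation":[0.874,0,0],"grip":85}]'
cat >> h.py <<'E'
def snap(n,tag):
    from rig import capture,calibration
    c=calibration(n); p,d=capture(n); cv2.imwrite(f"pics/{tag}.png",p[...,::-1]); np.savez(f"pics/{tag}.npz",p=p,d=d,W=c["world_from_camera"],K=c["intrinsics"],dist=c["dist"])
E
python3 - <<'E'
from h import *
snap("wrist","w1")
E
```

```text
time_s: 1.82
eef_pos: [498.7, 241.4, 270.0]
ee_rot: [0.706, -0.001, 0.708, 0.001]
force: [-0.3, 0.1, -0.7]
grip_width: 0.994
```

View pics/w1.png

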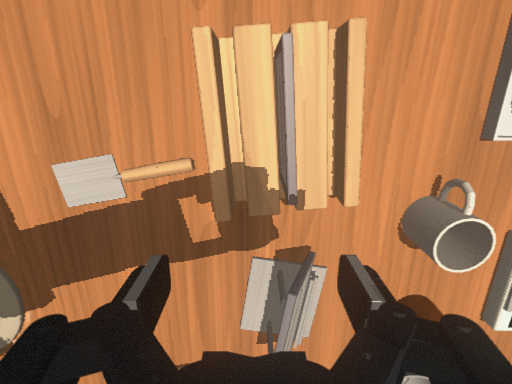

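```bash
python3 - <<'E'
from h import *
f="pics/w1.npz"; p,d,P=cloud(f)
for v in (50,100,150,195):
    print(v,[(u,int(P[v,u,2]),int(p[v,u].sum()//3)) for u in range(190,370,4)])
E
```

```text
50 [(190, 0, 141), (194, 84, 159), (198, 84, 189), (202, 85, 185), (206, 85, 183), (210, 84, 193), (214, 73, 74), (218, 32, 71), (222, 15, 201), (226, 13, 191), (230, 14, 195), (234, 72, 143), (238, 75, 183), (242, 74, 179), (246, 75, 189), (250, 74, 189), (254, 75, 194), (258, 74, 191), (262, 74, 197), (266, 75, 195), (270, 74, 185), (274, 14, 161), (278, 83, 72), (282, 124, 96), (286, 125, 182), (290, 124, 176), (294, 65, 181), (298, 65, 193), (302, 65, 198), (306, 63, 191), (310, 63, 191), (314, 63, 187), (318, 64, 185), (322, 63, 195), (326, 63, 186), (330, 13, 183), (334, 14, 99), (338, 29, 77), (342, 44, 75), (346, 60, 78), (350, 63, 186), (354, 64, 183), (358, 64, 185), (362, 64, 184), (366, 1, 145)]
100 [(190, 1, 140), (194, 0, 144), (198, 412, 141), (202, 85, 187), (206, 84, 186), (210, 83, 185), (214, 84, 192), (218, 82, 118), (222, 43, 79), (226, 15, 197), (230, 14, 195), (234, 13, 189), (238, 72, 141), (242, 74, 178), (246, 75, 182), (250, 74, 181), (254, 74, 188), (258, 74, 192), (262, 74, 193), (266, 74, 197), (270, 74, 194), (274, 73, 144), (278, 31, 97), (282, 85, 101
[... 1050 characters left out ...]
, 145)]
195 [(190, 0, 66), (194, 0, 137), (198, 0, 70), (202, -1, 74), (206, 0, 73), (210, 0, 77), (214, 84, 99), (218, 83, 96), (222, 83, 97), (226, 84, 101), (230, 64, 68), (234, 15, 78), (238, 13, 93), (242, 13, 89), (246, 72, 83), (250, 75, 91), (254, 74, 91), (258, 75, 91), (262, 75, 96), (266, 74, 103), (270, 74, 104), (274, 74, 104), (278, 74, 101), (282, 16, 101), (286, 111, 62), (290, 123, 79), (294, 124, 90), (298, 65, 94), (302, 63, 95), (306, 64, 182), (310, 65, 182), (314, 64, 181), (318, 64, 178), (322, 65, 184), (326, 64, 180), (330, 0, 93), (334, 0, 77), (338, 40, 73), (342, 58, 72), (346, 66, 186), (350, 64, 187), (354, 65, 183), (358, 64, 165), (362, 0, 145), (366, 0, 144)]
```

```bash
python3 - <<'E'
from h import *
p=load("pics/w1.npz")[0]
cv2.imwrite("pics/w1z.png",cv2.resize(p[10:225,180:380][...,::-1],None,fx=2.7,fy=2.7,interpolation=cv2.INTER_CUBIC))
E
```

```text
(no output)
```

View pics/w1z.png

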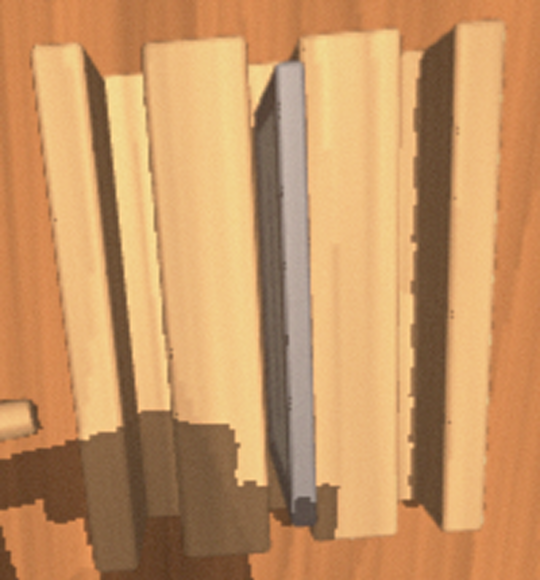

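```bash
python3 - <<'E'
from h import *
f="pics/w1.npz"; p,d,P=cloud(f)
def wall(u0,u1,zt,v0=15,v1=230):
    m=np.zeros(d.shape,bool); m[v0:v1,u0:u1]=1; m&=(abs(P[...,2]-zt)<4)&(d>0)
    n,l,st,_=cv2.connectedComponentsWithStats(m.astype(np.uint8)); k=1+st[1:,4].argmax()
    v,u=np.nonzero(l==k); Q=onplane(f,np.c_[u,v],zt)
    (c,wh,a)=cv2.minAreaRect(Q[:,:2].astype(np.float32)); 
    b=cv2.boxPoints((c,wh,a)); 
    # PCA yaw
    q=Q[:,:2]-Q[:,:2].mean(0); e=np.linalg.svd(q,full_matrices=False)[2][0]; e*=np.sign(e[1]); yaw=np.degrees(np.arctan2(-e[0],e[1]))
    # robust edges: in rotated frame
    return np.array(c),wh,a,yaw,Q[:,:2]
W=[wall(190,240,85),wall(232,284,75),wall(292,333,65),wall(338,370,65)]
for w in W: print(w[0].round(1),np.round(w[1],1),round(w[2],1),w[3].round(2))
yaw=np.mean([w[3] for w in W]); th=np.radians(yaw); ex=np.array([np.cos(th),np.sin(th)]); ey=np.array([-np.sin(th),np.cos(th)])
print("yaw",yaw)
for w in W:
    a=w[4]@ex; b=w[4]@ey
    print(" x edges",np.percentile(a,[1,99]).round(1)," y",np.percentile(b,[.5,99.5]).round(1))
# stored lid top
w=wall(275,300,125); print("stored",w[0],w[1],w[3])
E
```

```text
[453.  284.2] [ 19.9 207.6] 4.3 4.35
[502.2 288. ] [ 39.5 207.7] 4.4 4.36
[562.1 292.7] [ 38.8 207.8] 3.8 4.33
[610.4 296.3] [ 20.5 207.6] 4.4 4.37
yaw 4.350098297283409
 x edges [463.5 482.9]  y [146.8 351.9]
 x edges [503.3 542. ]  y [146.8 352.1]
 x edges [565.2 601.3]  y [146.7 352.2]
 x edges [621.6 641.2]  y [146.9 351.9]
stored [531.39892578 296.33560181] (10.188619613647461, 157.91348266601562) 4.378191023154244
```

```bash
cat >> h.py <<'E'
def liftR(tilt,yaw):
    t,y=np.radians([tilt,yaw]); n=np.array([np.cos(t)*np.cos(y),np.cos(t)*np.sin(y),np.sin(t)])
    yl=np.array([-np.sin(y),np.cos(y),0]); zl=np.cross(n,yl)
    return np.c_[-zl,yl,n],n,yl,zl
E
python3 - <<'E'
from h import *
from rig import *
R,n,y,z=liftR(22,-9); print(delta(sense(),R,np.array([524.5,20.6,134.9])+60*z))
E
```

```text
([0.2656, -0.7236, 0.0096], [0.3168, -0.7695, -0.0598])
```

```bash
python3 -m jog '[{"linear":[0.15,-0.724,0.01],"rotation":[0.317,-0.77,-0.06],"grip":85},{"linear":[0.15,-0.724,0.01],"rotation":[0.317,-0.77,-0.06],"grip":85},{"linear":[0.15,-0.724,0.01],"rotation":[0.317,-0.77,-0.06],"grip":85},{"linear":[0.15,-0.724,0.01],"rotation":[0.317,-0.77,-0.06],"grip":85},{"linear":[0.2,-0.724,0.01],"rotation":[0.317,-0.77,-0.06],"grip":85},{"linear":[0.266,-0.724,0.01],"rotation":[0.317,-0.77,-0.06],"grip":85},{"linear":[0.266,-0.724,0.01],"rotation":[0.317,-0.77,-0.06],"grip":85},{"linear":[0.266,-0.724,0.01],"rotation":[0.317,-0.77,-0.06],"grip":85},{"linear":[0.266,-0.724,0.01],"rotation":[0.317,-0.77,-0.06],"grip":85},{"linear":[0.266,-0.724,0.01],"rotation":[0.317,-0.77,-0.06],"grip":85}]'
python3 - <<'E'
from h import *
from rig import *
print(sense()["joints"].round(3))
snap("wrist","w2")
R,n,y,z=liftR(22,-9); print(delta(sense(),R,np.array([524.5,20.6,134.9])+60*z))
E
```

```text
time_s: 2.7
eef_pos: [503.0, 25.3, 191.9]
ee_rot: [0.827, 0.043, 0.556, -0.064]
force: [0.6, 0.5, -0.2]
grip_width: 0.996
[-0.19   0.12   1.903  0.02   0.732 -0.047]
([0.0031, -0.004, -0.003], [0.004, 0.0049, -0.0015])
```

View pics/w2.png

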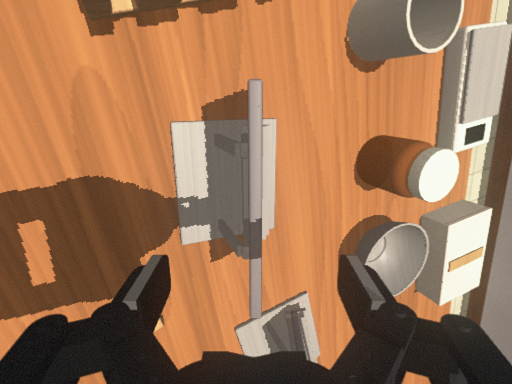

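The wrist view shows lid A edge-on, in columns 248–262 and rows 80–320. Next I'll measure its upper edge.

```bash
python3 - <<'E'
from h import *
from rig import *
f="pics/w2.npz"; p,d,P=cloud(f)
m=np.zeros(d.shape,bool); m[60:330,235:275]=1
R,n,y,z=liftR(22,-9); 
m&=(d>0)&(P[...,2]>115)&(P[...,2]<150)
nn,l,st,_=cv2.connectedComponentsWithStats(m.astype(np.uint8)); k=1+st[1:,4].argmax(); m=l==k; print(st[k])
Q=P[m]; print("z",np.percentile(Q[:,2],[1,10,50,90,99]).round(1))
c=Q.mean(0); q=Q-c; e=np.linalg.svd(q,full_matrices=False)[2][0]; e*=np.sign(e[1]); print("dir",e.round(3),"yaw",np.degrees(np.arctan2(-e[0],e[1])).round(2))
for a in (y,n,z): print(np.percentile((Q)@a,[0.5,5,50,95,99.5]).round(1))
ey=np.percentile(Q@y,[.3,99.7]).mean(); en=np.percentile(Q@n,[2,98]).mean(); ez=np.median(Q@z)
T=y*ey+n*en+z*ez; print("topmid",T.round(1)); 
s=sense(); print("TCP rel topmid in tool", (toolR(s).T@(T-s["eef_pos"])).round(1))
E
```

```text
[ 247   79   16  239 3223]
z [131.1 132.8 134.7 136.  136.9]
dir [0.151 0.989 0.002] yaw -8.7
[  9.8  23.3 121.2 190.1 195.6]
[524.1 524.6 529.1 533.6 534.3]
[-71.1 -70.1 -68.6 -67.5 -66.8]
topmid [526.   20.7 134.6]
TCP rel topmid in tool [61.8 -0.9  0.2]
```

```bash
python3 -m jog '[{"linear":[0.1,-0.003,0],"rotation":[0,0,0],"grip":85},{"linear":[0.2,-0.003,0],"rotation":[0,0,0],"grip":85},{"linear":[0.28,-0.003,0],"rotation":[0,0,0],"grip":85},{"linear":[0.335,-0.003,0],"rotation":[0,0,0],"grip":85},{"linear":[0.335,-0.003,0],"rotation":[0,0,0],"grip":60},{"linear":[0.335,-0.003,0],"rotation":[0,0,0],"grip":40}]' 40
python3 - <<'E'
from h import *
from rig import *
s=sense(); T=np.array([526,20.7,134.6]); print((toolR(s).T@(T-s["eef_pos"])).round(1))
E
```

```text
time_s: 3.25
eef_pos: [540.4, 19.2, 99.0]
ee_rot: [0.827, 0.043, 0.557, -0.064]
force: [-0.1, -0.1, 0.6]
grip_width: 0.744
[-38.4  -0.8   0.1]
```

```bash
python3 -m jog '[{"linear":[0,0,0],"rotation":[0,0,0],"grip":20},{"linear":[0,0,0],"rotation":[0,0,0],"grip":5},{"linear":[0,0,0],"rotation":[0,0,0],"grip":5},{"linear":[0,0,0],"rotation":[0,0,0],"grip":5},{"linear":[0,0,0],"rotation":[0,0,0],"grip":5},{"linear":[0,0,0],"rotation":[0,0,0],"grip":5},{"linear":[0,0,0],"rotation":[0,0,0],"grip":5},{"linear":[0,0,0],"rotation":[0,0,0],"grip":5},{"linear":[0,0,0],"rotation":[0,0,0],"grip":5},{"linear":[0,0,0],"rotation":[0,0,0],"grip":5}]' 40
```

```text
time_s: 4.08
eef_pos: [540.9, 19.2, 100.0]
ee_rot: [0.828, 0.043, 0.556, -0.064]
force: [-2.3, 0.4, 6.6]
grip_width: 0.115
```

```bash
python3 -m jog '[{"linear":[-0.03,0,0],"rotation":[0,0,0],"grip":5},{"linear":[-0.1,0,0],"rotation":[0,0,0],"grip":5},{"linear":[-0.2,0,0],"rotation":[0,0,0],"grip":5},{"linear":[-0.3,0,0],"rotation":[0,0,0],"grip":5},{"linear":[-0.35,0,0],"rotation":[0,0,0],"grip":5},{"linear":[-0.35,0,0],"rotation":[0,0,0],"grip":5}]' 40
python3 - <<'E'
from h import *
from rig import *
s=sense();print(s["grip_width"])
snap("wrist","w3")
R,n,y,z=liftR(0,4.35); print(delta(s,R,np.array([472.5,286,205])))
E
```

```text
time_s: 4.58
eef_pos: [501.7, 25.4, 200.7]
ee_rot: [0.829, 0.042, 0.554, -0.064]
force: [1.1, -0.6, -0.7]
grip_width: 0.109
0.10935994588821076
([-0.1011, 0.8437, -0.2058], [-0.4526, 0.7835, 0.0906])
```

View pics/w3.png

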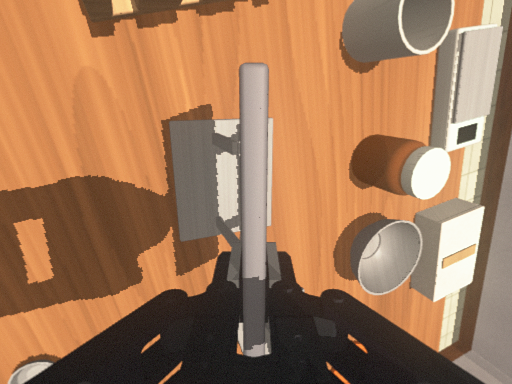

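```bash
python3 -m jog '[{"linear":[-0.1,0.03,-0.15],"rotation":[-0.45,0.78,0.09],"grip":5},{"linear":[-0.1,0.08,-0.206],"rotation":[-0.45,0.78,0.09],"grip":5},{"linear":[-0.1,0.16,-0.206],"rotation":[-0.45,0.78,0.09],"grip":5},{"linear":[-0.1,0.26,-0.206],"rotation":[-0.45,0.78,0.09],"grip":5},{"linear":[-0.1,0.38,-0.206],"rotation":[-0.45,0.78,0.09],"grip":5},{"linear":[-0.1,0.5,-0.206],"rotation":[-0.45,0.78,0.09],"grip":5},{"linear":[-0.1,0.62,-0.206],"rotation":[-0.45,0.78,0.09],"grip":5},{"linear":[-0.1,0.74,-0.206],"rotation":[-0.45,0.78,0.09],"grip":5},{"linear":[-0.1,0.82,-0.206],"rotation":[-0.45,0.78,0.09],"grip":5},{"linear":[-0.1,0.844,-0.206],"rotation":[-0.45,0.78,0.09],"grip":5},{"linear":[-0.1,0.844,-0.206],"rotation":[-0.45,0.78,0.09],"grip":5},{"linear":[-0.1,0.844,-0.206],"rotation":[-0.45,0.78,0.09],"grip":5}]' 40
python3 - <<'E'
from h import *
from rig import *
s=sense();print(s["grip_width"])
snap("wrist","w4")
R,n,y,z=liftR(0,4.35); print(delta(s,R,np.array([472.5,286,205])))
E
```

```text
time_s: 5.63
eef_pos: [472.2, 285.3, 201.5]
ee_rot: [0.705, -0.027, 0.708, 0.026]
force: [0.4, -0.7, -0.6]
grip_width: 0.111
0.11091749249534216
([-0.0118, 0.0023, 0.0012], [-0.0028, -0.0064, 0.001])
```

View pics/w4.png

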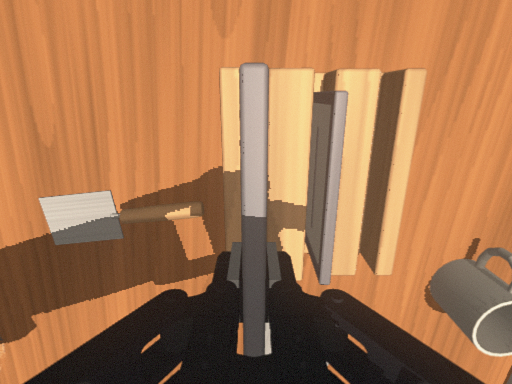

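```bash
cat >> h.py <<'E'
def comp(m):
    nn,l,st,_=cv2.connectedComponentsWithStats(m.astype(np.uint8)); k=1+st[1:,4].argmax(); return l==k
def ontop(f,box,zt,tol=4):
    p,d,P=cloud(f); m=np.zeros(d.shape,bool); m[box[2]:box[3],box[0]:box[1]]=1
    m&=(d>0)&(abs(P[...,2]-zt)<tol); m=comp(m); v,u=np.nonzero(m); return onplane(f,np.c_[u,v],zt)[:,:2],P[m]
E
python3 - <<'E'
from h import *
from rig import *
f="pics/w4.npz"
yaw=4.35; th=np.radians(yaw); ex=np.array([np.cos(th),np.sin(th)]); ey=np.array([-np.sin(th),np.cos(th)])
for nm,b,z in (("w1",(218,240,60,280),85),("w2",(268,318,60,290),75),("w3",(325,382,60,285),65),("w4",(375,426,60,285),65),("st",(322,350,85,290),125)):
    q,_=ontop(f,b,z); print(nm,len(q),np.percentile(q@ex,[1,99]).round(1),np.percentile(q@ey,[.5,99.5]).round(1))
p,d,P=cloud(f); m=np.zeros(d.shape,bool); m[60:360,235:275]=1; m&=(d>0)&(P[...,2]>225)&(P[...,2]<255); m=comp(m); Q=P[m]
print("lid z",np.percentile(Q[:,2],[1,10,50,90,99]).round(1), "zfit vs y",np.polyfit(Q[:,1],Q[:,2],1))
q=Q[:,:2]; print("x",np.percentile(q@ex,[2,98]),"y",np.percentile(q@ey,[.3,99.7]))
e=np.linalg.svd(q-q.mean(0),full_matrices=False)[2][0]; e*=np.sign(e[1]); print("yaw",np.degrees(np.arctan2(-e[0],e[1])))
s=sense(); t=s["eef_pos"]; print("tcp r",t[:2]@ex,t[:2]@ey,t[2])
E
```

```text
w1 3123 [463.3 478.7] [190.7 352.9]
w2 7774 [504.4 541.7] [153.3 352.8]
w3 5987 [564.3 601. ] [148.2 352.7]
w4 4283 [620.9 640.7] [147.  351.8]
st 2475 [546.9 556.9] [177.6 333.5]
lid z [229.5 237.7 238.9 239.9 251.8] zfit vs y [-8.67077979e-03  2.41908728e+02]
x [484.98069676 499.05938867] y [219.25370864 341.1176777 ]
yaw 4.405968272085134
tcp r 492.59974949311953 248.26267597141657 201.89128794664128
```

```bash
python3 -m jog '[{"linear":[0,0.005,0.001],"rotation":[-0.003,-0.006,0],"grip":5},{"linear":[0.08,0.005,0.001],"rotation":[-0.003,-0.006,0],"grip":5},{"linear":[0.16,0.005,0.001],"rotation":[-0.003,-0.006,0],"grip":5},{"linear":[0.22,0.005,0.001],"rotation":[-0.003,-0.006,0],"grip":5},{"linear":[0.27,0.005,0.001],"rotation":[-0.003,-0.006,0],"grip":5},{"linear":[0.31,0.005,0.001],"rotation":[-0.003,-0.006,0],"grip":5},{"linear":[0.325,0.005,0.001],"rotation":[-0.003,-0.006,0],"grip":5},{"linear":[0.325,0.005,0.001],"rotation":[-0.003,-0.006,0],"grip":5}]' 40
python3 - <<'E'
from h import *
from rig import *
s=sense();print(s["grip_width"],s["wrist_torque"].round(2))
R,n,y,z=liftR(0,4.35); print(delta(s,R,np.array([472.5,286,98])))
E
```

```text
time_s: 6.35
eef_pos: [472.0, 285.5, 103.7]
ee_rot: [0.706, -0.026, 0.707, 0.026]
force: [-0.1, -0.7, -1.1]
grip_width: 0.111
0.1105047715942859 [ 0.01  0.02 -0.  ]
([0.0189, 0.0017, 0.0018], [-0.0039, -0.0024, 0.0016])
```

```bash
python3 -m jog '[{"linear":[0.006,0.003,0.001],"rotation":[-0.002,-0.002,0],"grip":5},{"linear":[0.012,0.003,0.001],"rotation":[-0.002,-0.002,0],"grip":5},{"linear":[0.017,0.003,0.001],"rotation":[-0.002,-0.002,0],"grip":5},{"linear":[0.019,0.003,0.001],"rotation":[-0.002,-0.002,0],"grip":5},{"linear":[0.019,0.003,0.001],"rotation":[-0.002,-0.002,0],"grip":5}]' 40
```

```text
time_s: 6.77
eef_pos: [472.3, 286.4, 98.1]
ee_rot: [0.707, -0.027, 0.707, 0.026]
force: [-0.3, -0.5, -1.0]
grip_width: 0.117
```

Still no contact, so I'll go down in small steps.

```bash
python3 -m jog '[{"linear":[0.003,0,0],"rotation":[0,0,0],"grip":5},{"linear":[0.006,0,0],"rotation":[0,0,0],"grip":5},{"linear":[0.006,0,0],"rotation":[0,0,0],"grip":5}]' 40;  python3 -m jog '[{"linear":[0.003,0,0],"rotation":[0,0,0],"grip":5},{"linear":[0.003,0,0],"rotation":[0,0,0],"grip":5}]' 40
python3 - <<'E'
from h import *
snap("wrist","w5")
f="pics/w5.npz"
p,d,P=cloud(f); m=np.zeros(d.shape,bool); m[40:360,235:275]=1; m&=(d>0)&(P[...,2]>125)&(P[...,2]<150); m=comp(m); Q=P[m]
print("lid z",np.percentile(Q[:,2],[1,10,50,90,99]).round(1), "zfit vs y",np.polyfit(Q[:,1],Q[:,2],1), Q[:,1].min(),Q[:,1].max())
E
```

```text
time_s: 7.02
eef_pos: [472.5, 286.5, 97.0]
ee_rot: [0.707, -0.027, 0.706, 0.026]
force: [-0.9, -0.2, 3.8]
grip_width: 0.112
time_s: 7.18
eef_pos: [472.6, 286.5, 97.0]
ee_rot: [0.707, -0.027, 0.706, 0.026]
force: [-3.4, -1.8, 6.5]
grip_width: 0.113
lid z [129.3 133.4 134.5 135.5 146.1] zfit vs y [-1.06608351e-02  1.38231253e+02] 255.0417171282415 379.1940183579677
```

```bash
python3 -m jog '[{"linear":[-0.003,0,0],"rotation":[0,0,0],"grip":12},{"linear":[-0.003,0,0],"rotation":[0,0,0],"grip":14},{"linear":[-0.003,0,0],"rotation":[0,0,0],"grip":18},{"linear":[-0.003,0,0],"rotation":[0,0,0],"grip":24},{"linear":[-0.003,0,0],"rotation":[0,0,0],"grip":30},{"linear":[-0.003,0,0],"rotation":[0,0,0],"grip":36},{"linear":[-0.003,0,0],"rotation":[0,0,0],"grip":36}]' 40
python3 - <<'E'
from h import *
snap("wrist","w6")
E
```

```text
time_s: 7.82
eef_pos: [472.6, 286.5, 97.9]
ee_rot: [0.707, -0.027, 0.706, 0.026]
force: [-0.3, 0.2, 0.8]
grip_width: 0.421
```

View pics/w6.png

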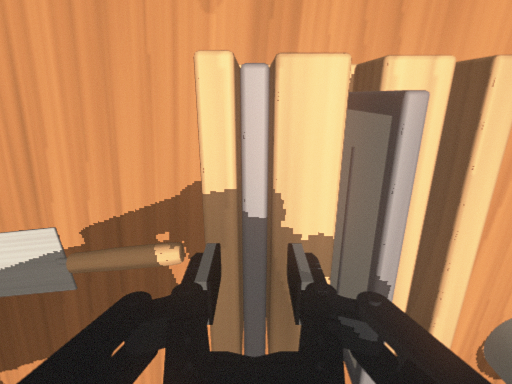

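```bash
python3 -m jog '[{"linear":[-0.05,0,0],"rotation":[0,0,0],"grip":36},{"linear":[-0.12,0,0],"rotation":[0,0,0],"grip":36},{"linear":[-0.25,0,0],"rotation":[0,0,0],"grip":36},{"linear":[-0.38,0,0],"rotation":[0,0,0],"grip":36},{"linear":[-0.47,0,0],"rotation":[0,0,0],"grip":50},{"linear":[-0.5,0,0],"rotation":[0,0,0],"grip":85},{"linear":[-0.5,0,0],"rotation":[0,0,0],"grip":85}]' 40
python3 - <<'E'
from h import *
from rig import *
s=sense()
snap("wrist","w7")
R,n,y,z=liftR(22,5.7); print(delta(s,R,np.array([566.1,-271.5,116.8])+70*z))
E
```

```text
time_s: 8.45
eef_pos: [473.1, 286.8, 250.0]
ee_rot: [0.709, -0.026, 0.705, 0.027]
force: [0.6, -0.3, -0.0]
grip_width: 0.83
([0.2272, -1.8814, 0.0805], [-0.048, -0.7564, 0.0083])
```

View pics/w7.png

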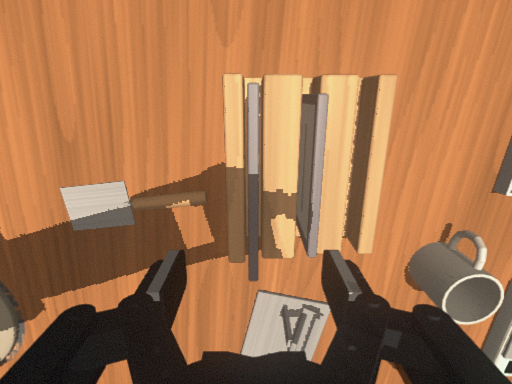

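```bash
python3 - <<'E'
from h import *
f="pics/w7.npz"
yaw=4.35; th=np.radians(yaw); ex=np.array([np.cos(th),np.sin(th)]); ey=np.array([-np.sin(th),np.cos(th)])
p,d,P=cloud(f)
for nm,b,z in (("w1",(220,248,60,280),85),("lidA",(243,262,70,290),135),("w2",(260,306,60,290),75),("w4",(355,400,60,285),65),("st",(300,330,85,290),125)):
    q,Q=ontop(f,b,z,5); print(nm,len(q),np.percentile(q@ex,[2,98]).round(1),np.percentile(q@ey,[.5,99.5]).round(1),np.polyfit(Q[:,1],Q[:,2],1).round(3),np.median(Q[:,2]))
E
python3 -m jog '[{"linear":[0,-0.1,0.04],"rotation":[0,0,0],"grip":85},{"linear":[0,-0.22,0.04],"rotation":[0,0,0],"grip":85},{"linear":[0,-0.35,0.04],"rotation":[0,0,0],"grip":85},{"linear":[0,-0.48,0.04],"rotation":[0,0,0],"grip":85},{"linear":[0,-0.6,0.04],"rotation":[0,0,0],"grip":85},{"linear":[0,-0.73,0.04],"rotation":[0,0,0],"grip":85},{"linear":[0,-0.86,0.04],"rotation":[0,0,0],"grip":85},{"linear":[0,-0.95,0.04],"rotation":[0,0,0],"grip":85},{"linear":[0,-0.95,0.04],"rotation":[0,0,0],"grip":85}]' 40
python3 - <<'E'
from h import *
from rig import *
s=sense()
R,n,y,z=liftR(22,5.7); print(delta(s,R,np.array([566.1,-271.5,116.8])+70*z))
E
```

```text
w1 3532 [463.4 482.4] [147.5 352.3] [2.0000e-03 8.3783e+01] 84.40019567602229
lidA 2180 [487.7 497.2] [156.8 341.7] [2.00000e-03 1.33797e+02] 134.4005429276122
w2 6615 [503.4 541.3] [148.1 352.9] [1.0000e-03 7.4035e+01] 74.46750281032627
w4 3218 [621.1 640.6] [147.7 352.5] [2.0000e-03 6.3581e+01] 64.32371812060069
st 1816 [546.9 556.9] [178.3 334. ] [1.00000e-03 1.23857e+02] 124.32666260372486
time_s: 9.25
eef_pos: [505.4, -0.9, 245.4]
ee_rot: [0.706, -0.025, 0.707, 0.025]
force: [-0.1, 0.8, -0.7]
grip_width: 0.997
([0.2127, -0.9166, 0.0515], [-0.0573, -0.7718, 0.0119])
```

```bash
python3 -m jog '[{"linear":[0,-0.1,0.05],"rotation":[-0.057,-0.77,0.012],"grip":85},{"linear":[0,-0.22,0.05],"rotation":[-0.057,-0.77,0.012],"grip":85},{"linear":[0,-0.35,0.05],"rotation":[-0.057,-0.77,0.012],"grip":85},{"linear":[0,-0.48,0.05],"rotation":[-0.057,-0.77,0.012],"grip":85},{"linear":[0.05,-0.6,0.05],"rotation":[-0.057,-0.77,0.012],"grip":85},{"linear":[0.1,-0.73,0.05],"rotation":[-0.057,-0.77,0.012],"grip":85},{"linear":[0.16,-0.86,0.05],"rotation":[-0.057,-0.77,0.012],"grip":85},{"linear":[0.212,-0.917,0.05],"rotation":[-0.057,-0.77,0.012],"grip":85},{"linear":[0.212,-0.917,0.05],"rotation":[-0.057,-0.77,0.012],"grip":85},{"linear":[0.212,-0.917,0.05],"rotation":[-0.057,-0.77,0.012],"grip":85}]' 40
python3 - <<'E'
from h import *
from rig import *
s=sense(); print(s["joints"].round(2))
snap("wrist","w8")
R,n,y,z=liftR(22,5.7); print(delta(s,R,np.array([566.1,-271.5,116.8])+70*z))
E
```

```text
time_s: 10.08
eef_pos: [538.7, -273.9, 179.1]
ee_rot: [0.827, -0.026, 0.56, 0.042]
force: [-0.5, 0.9, 1.0]
grip_width: 0.994
[-0.79  0.38  1.59  0.36  0.96 -1.07]
([-0.0066, -0.0012, 0.0072], [-0.0061, -0.0085, -0.0071])
```

View pics/w8.png

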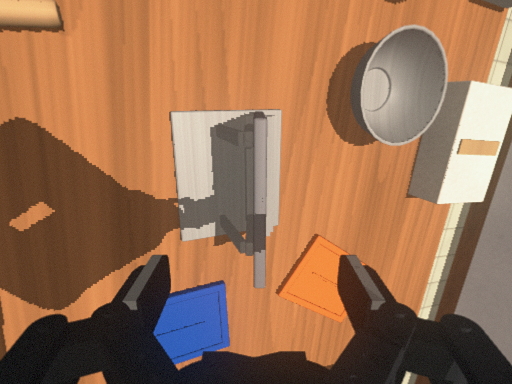

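```bash
python3 - <<'E'
from h import *
from rig import *
f="pics/w8.npz"; p,d,P=cloud(f)
m=np.zeros(d.shape,bool); m[100:300,243:275]=1
R,n,y,z=liftR(22,5.7)
m&=(d>0)&(P[...,2]>105)&(P[...,2]<130); m=comp(m)
Q=P[m]; print(len(Q),"z",np.percentile(Q[:,2],[1,10,50,90,99]).round(1))
c=Q.mean(0); e=np.linalg.svd(Q-c,full_matrices=False)[2][0]; e*=np.sign(e[1]); print("dir",e.round(3),"yaw",np.degrees(np.arctan2(-e[0],e[1])).round(2))
for a in (y,n,z): print(np.percentile((Q)@a,[0.5,5,50,95,99.5]).round(1))
ey=np.percentile(Q@y,[.3,99.7]).mean(); en=np.percentile(Q@n,[2,98]).mean(); ez=np.median(Q@z)
T=y*ey+n*en+z*ez; print("topmid",T.round(1)); 
s=sense(); print("topmid in tool", (toolR(s).T@(T-s["eef_pos"])).round(1)); print(delta(s,R,T-37*z))
E
```

```text
2250 z [112.1 113.9 116.1 117.5 118.3]
dir [-0.096  0.995  0.002] yaw 5.53
[-395.  -386.9 -316.8 -262.7 -258. ]
[536.8 537.2 541.8 546.4 546.9]
[-98.1 -95.4 -93.9 -92.7 -92.2]
topmid [ 567.3 -271.6  116. ]
topmid in tool [70.4 -1.3  2.1]
([0.3579, -0.0046, 0.0074], [-0.0024, -0.0053, -0.0047])
```

```bash
python3 -m jog '[{"linear":[0.05,-0.0046,0.0074],"rotation":[0,-0.005,-0.005],"grip":85},{"linear":[0.13,-0.0046,0.0074],"rotation":[0,-0.005,-0.005],"grip":85},{"linear":[0.22,-0.0046,0.0074],"rotation":[0,-0.005,-0.005],"grip":85},{"linear":[0.3,-0.0046,0.0074],"rotation":[0,-0.005,-0.005],"grip":85},{"linear":[0.358,-0.0046,0.0074],"rotation":[0,-0.005,-0.005],"grip":85},{"linear":[0.358,-0.0046,0.0074],"rotation":[0,-0.005,-0.005],"grip":60},{"linear":[0.358,-0.0046,0.0074],"rotation":[0,-0.005,-0.005],"grip":40}]' 40
python3 - <<'E'
from h import *
from rig import *
s=sense(); T=np.array([567.3,-271.6,116]); print((toolR(s).T@(T-s["eef_pos"])).round(1))
E
```

```text
time_s: 10.72
eef_pos: [581.3, -268.9, 81.9]
ee_rot: [0.828, -0.028, 0.559, 0.042]
force: [0.2, -0.1, 0.5]
grip_width: 0.743
[-37.   -1.3  -0.4]
```

```bash
python3 -m jog '[{"linear":[0,-0.004,0],"rotation":[0,0,0],"grip":20},{"linear":[0,-0.004,0],"rotation":[0,0,0],"grip":5},{"linear":[0,-0.004,0],"rotation":[0,0,0],"grip":5},{"linear":[0,-0.004,0],"rotation":[0,0,0],"grip":5},{"linear":[0,-0.004,0],"rotation":[0,0,0],"grip":5},{"linear":[0,-0.004,0],"rotation":[0,0,0],"grip":5},{"linear":[0,-0.004,0],"rotation":[0,0,0],"grip":5},{"linear":[0,-0.004,0],"rotation":[0,0,0],"grip":5},{"linear":[0,-0.004,0],"rotation":[0,0,0],"grip":5},{"linear":[0,-0.004,0],"rotation":[0,0,0],"grip":5}]' 40 && python3 -m jog '[{"linear":[-0.03,0,0],"rotation":[0,0,0],"grip":5},{"linear":[-0.1,0,0],"rotation":[0,0,0],"grip":5},{"linear":[-0.2,0,0],"rotation":[0,0,0],"grip":5},{"linear":[-0.3,0,0],"rotation":[0,0,0],"grip":5},{"linear":[-0.4,0,0],"rotation":[0,0,0],"grip":5},{"linear":[-0.48,0,0],"rotation":[0,0,0],"grip":5},{"linear":[-0.48,0,0],"rotation":[0,0,0],"grip":5}]' 40
python3 - <<'E'
from h import *
from rig import *
s=sense();print(s["grip_width"],s["joints"].round(2))
snap("wrist","w9")
R,n,y,z=liftR(0,4.35); print(delta(s,R,np.array([570,0,225])),delta(s,R,np.array([591.5,295,225])))
E
```

```text
time_s: 11.55
eef_pos: [581.9, -270.4, 83.0]
ee_rot: [0.828, -0.028, 0.558, 0.041]
force: [-0.5, 1.1, 6.0]
grip_width: 0.109
time_s: 12.13
eef_pos: [527.9, -277.1, 221.2]
ee_rot: [0.83, -0.03, 0.556, 0.039]
force: [-0.3, -0.6, 0.1]
grip_width: 0.112
0.11221194656016882 [-0.81  0.32  1.57  0.35  1.03 -1.06]
([0.0707, 0.9051, 0.2202], [0.0473, 0.7782, 0.003]) ([0.1291, 1.8766, 0.3781], [0.0473, 0.7782, 0.003])
```

View pics/w9.png

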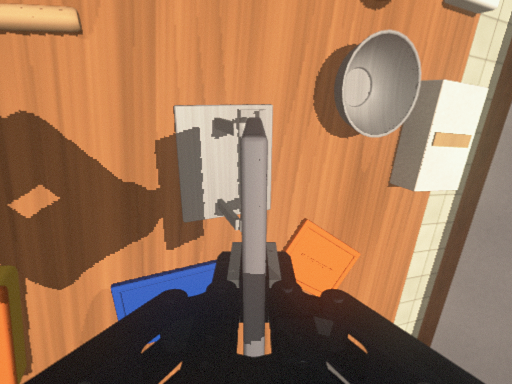

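```bash
python3 -m jog '[{"linear":[0,0.03,0.1],"rotation":[0.047,0.778,0.003],"grip":5},{"linear":[0.03,0.1,0.22],"rotation":[0.047,0.778,0.003],"grip":5},{"linear":[0.07,0.2,0.22],"rotation":[0.047,0.778,0.003],"grip":5},{"linear":[0.07,0.32,0.22],"rotation":[0.047,0.778,0.003],"grip":5},{"linear":[0.07,0.45,0.22],"rotation":[0.047,0.778,0.003],"grip":5},{"linear":[0.07,0.57,0.22],"rotation":[0.047,0.778,0.003],"grip":5},{"linear":[0.07,0.7,0.22],"rotation":[0.047,0.778,0.003],"grip":5},{"linear":[0.07,0.82,0.22],"rotation":[0.047,0.778,0.003],"grip":5},{"linear":[0.07,0.905,0.22],"rotation":[0.047,0.778,0.003],"grip":5},{"linear":[0.07,0.905,0.22],"rotation":[0.047,0.778,0.003],"grip":5},{"linear":[0.07,0.905,0.22],"rotation":[0.047,0.778,0.003],"grip":5}]' 40
python3 - <<'E'
from h import *
from rig import *
s=sense();print(s["grip_width"],s["joints"].round(2))
R,n,y,z=liftR(0,4.35); print(delta(s,R,np.array([591.5,295,215])))
E
```

```text
time_s: 13.1
eef_pos: [569.5, 1.9, 221.3]
ee_rot: [0.705, -0.027, 0.708, 0.029]
force: [-1.3, -0.4, -2.2]
grip_width: 0.107
0.10658719662980783 [-0.2   0.42  1.37  0.    1.35 -0.28]
([0.0234, 0.9682, 0.1503], [0.006, -0.0092, -0.0067])
```

```bash
python3 -m jog '[{"linear":[0,0.05,0.07],"rotation":[0.006,-0.009,-0.006],"grip":5},{"linear":[0,0.15,0.15],"rotation":[0.006,-0.009,-0.006],"grip":5},{"linear":[0,0.27,0.15],"rotation":[0.006,-0.009,-0.006],"grip":5},{"linear":[0,0.4,0.15],"rotation":[0.006,-0.009,-0.006],"grip":5},{"linear":[0,0.52,0.15],"rotation":[0.006,-0.009,-0.006],"grip":5},{"linear":[0,0.65,0.15],"rotation":[0.006,-0.009,-0.006],"grip":5},{"linear":[0,0.77,0.15],"rotation":[0.006,-0.009,-0.006],"grip":5},{"linear":[0,0.88,0.15],"rotation":[0.006,-0.009,-0.006],"grip":5},{"linear":[0.023,0.96,0.15],"rotation":[0.006,-0.009,-0.006],"grip":5},{"linear":[0.023,0.968,0.15],"rotation":[0.006,-0.009,-0.006],"grip":5},{"linear":[0.023,0.968,0.15],"rotation":[0.006,-0.009,-0.006],"grip":5},{"linear":[0.023,0.968,0.15],"rotation":[0.006,-0.009,-0.006],"grip":5}]' 40
python3 - <<'E'
from h import *
from rig import *
s=sense();print(s["grip_width"],s["joints"].round(2))
R,n,y,z=liftR(0,4.35); print(delta(s,R,np.array([591.5,295,165])))
snap("wrist","w10")
E
```

```text
time_s: 14.1
eef_pos: [591.9, 293.6, 214.1]
ee_rot: [0.706, -0.027, 0.707, 0.026]
force: [0.2, -0.3, -1.8]
grip_width: 0.114
0.11365613390976229 [ 0.28  0.64  1.05 -0.    1.46  0.21]
([0.1638, 0.0049, -0.0009], [-0.0022, -0.0029, 0.0008])
```

View pics/w10.png

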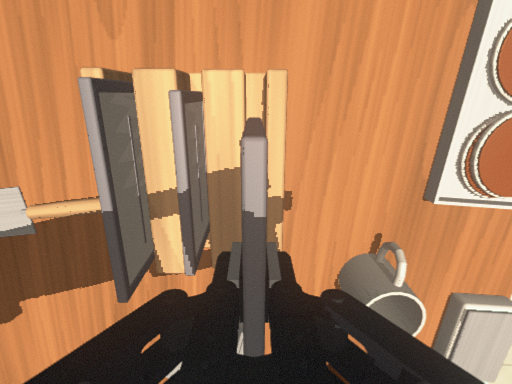

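```bash
python3 - <<'E'
from h import *
from rig import *
f="pics/w10.npz"
yaw=4.35; th=np.radians(yaw); ex=np.array([np.cos(th),np.sin(th)]); ey=np.array([-np.sin(th),np.cos(th)])
for nm,b,z in (("lidA",(80,130,70,300),135),("w2",(130,190,60,290),75),("w3",(198,246,60,265),65),("w4",(262,292,60,265),65),("st",(165,205,85,280),125)):
    q,_=ontop(f,b,z); print(nm,len(q),np.percentile(q@ex,[1,99]).round(1),np.percentile(q@ey,[.5,99.5]).round(1))
p,d,P=cloud(f); s=sense(); t=s["eef_pos"]
m=np.zeros(d.shape,bool); m[105:360,235:275]=1; m&=(d>0)&(abs(P[...,2]-t[2]-37)<6); m=comp(m); Q=P[m]
print("lid z",np.percentile(Q[:,2],[1,10,50,90,99]).round(1), "zfit vs y",np.polyfit(Q[:,1],Q[:,2],1).round(4))
q=Q[:,:2]; print("x",np.percentile(q@ex,[5,95]),"y",np.percentile(q@ey,[.3,99.7]))
front=Q[Q[:,1]>np.percentile(Q[:,1],50)]; print("front x",np.percentile(front[:,:2]@ex,[2,98]))
print("tcp r",t[:2]@ex,t[:2]@ey,t[2])
E
```

```text
lidA 3063 [489.  499.9] [159.1 342. ]
w2 6626 [504.4 540.8] [148.1 353.2]
w3 6627 [563.6 601.7] [158.4 353.1]
w4 3247 [623.1 642.1] [172.2 352.9]
st 2318 [548.5 558.6] [177.4 333.6]
lid z [247.2 248.8 249.9 250.8 255.2] zfit vs y [-4.800000e-03  2.514099e+02]
x [606.82387076 616.77936418] y [216.43647486 316.7971159 ]
front x [607.10417865 616.60788077]
tcp r 612.6075025991269 247.57880266274682 214.5625034678449
```

```bash
python3 -m jog '[{"linear":[0.05,0.008,0.001],"rotation":[-0.002,-0.003,0],"grip":5},{"linear":[0.12,0.008,0.001],"rotation":[-0.002,-0.003,0],"grip":5},{"linear":[0.2,0.008,0.001],"rotation":[-0.002,-0.003,0],"grip":5},{"linear":[0.26,0.008,0.001],"rotation":[-0.002,-0.003,0],"grip":5},{"linear":[0.31,0.008,0.001],"rotation":[-0.002,-0.003,0],"grip":5},{"linear":[0.36,0.008,0.001],"rotation":[-0.002,-0.003,0],"grip":5},{"linear":[0.4,0.008,0.001],"rotation":[-0.002,-0.003,0],"grip":5},{"linear":[0.43,0.008,0.001],"rotation":[-0.002,-0.003,0],"grip":5},{"linear":[0.434,0.008,0.001],"rotation":[-0.002,-0.003,0],"grip":5},{"linear":[0.434,0.008,0.001],"rotation":[-0.002,-0.003,0],"grip":5}]' 40
python3 - <<'E'
from h import *
from rig import *
s=sense();print(s["grip_width"],s["wrist_torque"].round(2))
R,n,y,z=liftR(0,4.35); print(delta(s,R,np.array([591.5,296,79])))
E
```

```text
time_s: 14.98
eef_pos: [592.3, 295.2, 84.3]
ee_rot: [0.707, -0.026, 0.706, 0.026]
force: [-0.5, -0.5, -2.4]
grip_width: 0.109
0.10901674127491379 [-0.01  0.   -0.01]
([0.0177, 0.0027, -0.0024], [-0.0026, 0.0008, 0.0005])
```

```bash
python3 -m jog '[{"linear":[0.005,0.002,-0.001],"rotation":[-0.002,0,0],"grip":5},{"linear":[0.01,0.002,-0.001],"rotation":[-0.002,0,0],"grip":5},{"linear":[0.015,0.002,-0.001],"rotation":[-0.002,0,0],"grip":5},{"linear":[0.018,0.002,-0.001],"rotation":[-0.002,0,0],"grip":5},{"linear":[0.018,0.002,-0.001],"rotation":[-0.002,0,0],"grip":5}]' 40; python3 -m jog '[{"linear":[0.003,0,0],"rotation":[0,0,0],"grip":5},{"linear":[0.004,0,0],"rotation":[0,0,0],"grip":5}]' 40
```

```text
time_s: 15.4
eef_pos: [591.9, 295.8, 78.9]
ee_rot: [0.707, -0.027, 0.707, 0.027]
force: [-0.2, -0.7, -2.2]
grip_width: 0.111
time_s: 15.57
eef_pos: [592.2, 295.8, 78.7]
ee_rot: [0.707, -0.027, 0.706, 0.027]
force: [-1.9, -1.9, 5.8]
grip_width: 0.11
```

```bash
python3 -m jog '[{"linear":[0.001,0,0],"rotation":[0,0,0],"grip":5},{"linear":[0.001,0,0],"rotation":[0,0,0],"grip":5}]' 40; python3 - <<'E'
from h import *
snap("wrist","w11")
p,d,P=cloud("pics/w11.npz")
m=np.zeros(d.shape,bool); m[60:360,235:275]=1; m&=(d>0)&(abs(P[...,2]-115)<6); m=comp(m); Q=P[m]
print("lid z",np.percentile(Q[:,2],[1,10,50,90,99]).round(1), "zfit vs y",np.polyfit(Q[:,1],Q[:,2],1).round(4))
for u,v in ((0,0),):
    pass
w=(d>0)&(abs(P[...,2]-65)<5); print("w top",np.median(P[w][:,2]))
E
```

```text
time_s: 15.73
eef_pos: [592.3, 295.9, 78.7]
ee_rot: [0.707, -0.027, 0.706, 0.027]
force: [-0.4, -0.7, 1.1]
grip_width: 0.114
lid z [111.  113.4 114.5 115.4 117.2] zfit vs y [-2.900000e-03  1.153904e+02]
w top 64.61457502724753
```

View pics/w11.png

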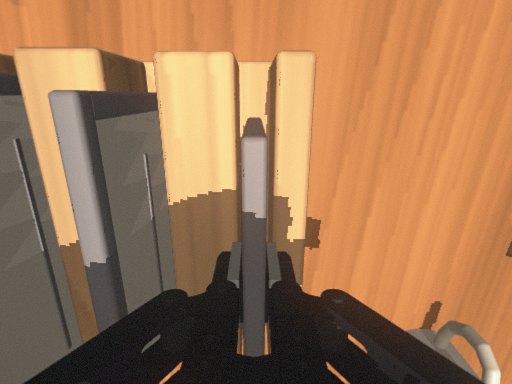

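The lid's top is at 114.5 mm, which with the 65 mm wall tops reading 64.6 means it is on the floor. It sits between the two walls at column 255. I'll release it gently.

```bash
python3 -m jog '[{"linear":[-0.002,0,0],"rotation":[0,0,0],"grip":12},{"linear":[-0.002,0,0],"rotation":[0,0,0],"grip":14},{"linear":[-0.002,0,0],"rotation":[0,0,0],"grip":18},{"linear":[-0.002,0,0],"rotation":[0,0,0],"grip":24},{"linear":[-0.002,0,0],"rotation":[0,0,0],"grip":30},{"linear":[-0.002,0,0],"rotation":[0,0,0],"grip":36},{"linear":[-0.002,0,0],"rotation":[0,0,0],"grip":36}]' 40 && python3 -m jog '[{"linear":[-0.04,0,0],"rotation":[0,0,0],"grip":36},{"linear":[-0.12,0,0],"rotation":[0,0,0],"grip":36},{"linear":[-0.25,0,0],"rotation":[0,0,0],"grip":36},{"linear":[-0.38,0,0],"rotation":[0,0,0],"grip":36},{"linear":[-0.5,0,0],"rotation":[0,0,0],"grip":36},{"linear":[-0.58,0,0],"rotation":[0,0,0],"grip":60},{"linear":[-0.58,0,0],"rotation":[0,0,0],"grip":60},{"linear":[-0.58,0,0],"rotation":[0,0,0],"grip":60}]' 40
python3 - <<'E'
from h import *
snap("wrist","w12"); snap("scene","s12"); snap("top","t12")
E
```

```text
time_s: 16.37
eef_pos: [592.3, 295.9, 79.3]
ee_rot: [0.707, -0.027, 0.706, 0.027]
force: [0.4, 0.0, 0.6]
grip_width: 0.421
time_s: 17.03
eef_pos: [592.2, 296.0, 255.3]
ee_rot: [0.708, -0.027, 0.705, 0.027]
force: [-0.3, -0.7, -1.3]
grip_width: 0.699
```

View pics/w12.png

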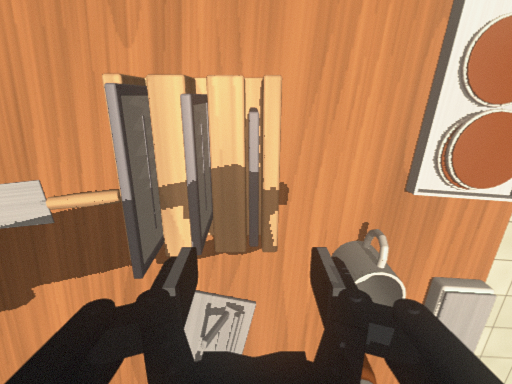

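View pics/s12.png

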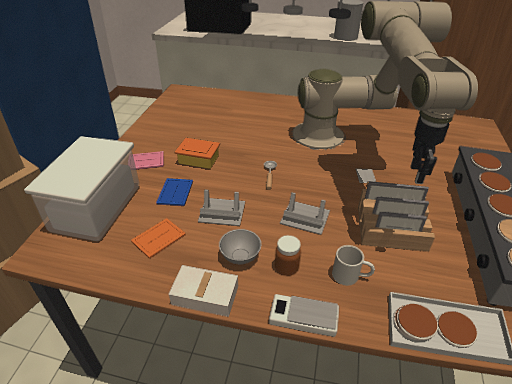

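```bash
python3 - <<'E'
from h import *
f="pics/w12.npz"
yaw=4.35; th=np.radians(yaw); ex=np.array([np.cos(th),np.sin(th)]); ey=np.array([-np.sin(th),np.cos(th)])
for nm,b,z in (("lidA",(100,160,70,280),135),("lidB",(240,265,95,260),115),("w3",(205,250,60,260),65),("w4",(258,290,60,260),65),("st",(175,215,85,260),125)):
    q,Q=ontop(f,b,z); print(nm,len(q),np.percentile(q@ex,[1,99]).round(1),np.percentile(q@ey,[.5,99.5]).round(1),"z",np.median(Q[:,2]).round(1),"slope",np.polyfit(Q[:,1],Q[:,2],1)[0].round(4))
# change check of other things outside arm/rack area
a=load("pics/scene0.npz")[0].astype(int);b=load("pics/s12.npz")[0].astype(int)
D=(abs(a-b).sum(2)>90).astype(np.uint8); n,l,st,c=cv2.connectedComponentsWithStats(D)
for k in range(1,n):
    if st[k,4]>25: print(st[k])
E
```

```text
lidA 2262 [488.8 499.3] [156.1 341.9] z 134.4 slope 0.0013
lidB 1342 [607.6 617.2] [181.5 318.6] z 114.5 slope 0.001
w3 6105 [563.6 602.4] [148.2 353.1] z 64.5 slope 0.0017
w4 3034 [622.8 642.1] [148.1 352.1] z 64.4 slope 0.0017
st 1703 [548.4 558.4] [178.7 334.1] z 124.4 slope 0.002
[ 335    0  154  139 6397]
[420   0  19   2  36]
[441   2  10   8  33]
[450  11  51  43 459]
[381  19  17  28 254]
[478  74   7  11  37]
[298  78   6  24  59]
[305  78  27  27 301]
[308  94  17  20 125]
[ 277  110  176  135 6078]
[288 127   8  10  42]
[298 137  19   7  81]
[411 162  37  22 196]
[198 181  45  35 829]
[364 212  63  21 644]
[375 247  11   5  46]
```

```bash
python3 - <<'E'
from rig import *
print(sense()["force"],finish_job())
E
```

```text
the job is handed in; nothing more can be done
[-0.17569544  0.30550179 -0.38509338] None
```

Both lids are standing upright in the rack and released, larger first, and the job is handed in at about 17 s of the 61 s limit. The larger is in the tall-end slot nearest the robot, the smaller in the low-end slot.

My last checks were made with the wrist camera:

| Check | Larger lid | Smaller lid |
|---|---|---|
| Upper edge height (expected) | 134.4 mm (135) | 114.5 mm (115) |
| Off centre along the slot | under 1 mm | under 1 mm |
| Off centre across the slot | about 1 mm | under 1 mm |

- **On the floor:** the rack walls also read about 0.5 mm low, so both lids are right down on the slot floor. Both are level.
- **Other things:** the stored lid still reads 124.4 mm high and centred in the middle slot. A before-and-after comparison of the scene pictures showed changes around the arm and its shadow, the stands and the rack. I did not measure the turner, spoon, bowl, mug, jar and tub one by one.
- **Forces:** readings at the end of each move were under 8 N. The gripper was about 140 mm clear of the lids at hand-in.
- **Disagreement:** positions across the rack shifted by 1 to 2 mm between views, for the walls, the stored lid and the larger lid alike. That is within the stated calibration error, and no check failed.

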